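# Seat the port flange, then hold the beam-block flap at its balance point

## Task

Slide the round metal port flange flat along the grey perforated breadboard, without lifting it, until it lies wholly on the thin round seat disc of the flap stand, and let go of it there while the flap is still down. The flap has lost its stay: take it by its wire bail, swing it up without letting it drop, stop at its over-centre balance point, where it stands upright, and do not let it go over towards the flange. Finish while still gripping the bail and holding the flap still and upright; the flange stays on its disc and everything else stays where it is.

Things in the scene. Friction and masses are not known exactly. Their poses are not given: they have to be found in the camera images.
- flange_mid (a point): The loose part: a round pale-metal port flange, 55 mm across and 14 mm high overall: a flat round rim, whose upright edge is 6 mm high, with a ring of bolt holes, and a narrower raised hub in the middle; 60 g. It lies flat with the rim down on the breadboard. The point is on its axis, half-way up (7 mm above the surface it lies on); z axis up.
- seat (a point): Centre of the seat disc: a thin dark steel disc, 75 mm across, that lies practically flush on the breadboard (nothing to catch on) and belongs to the flap stand. The point is on the breadboard's top surface, which is 25 mm above the bench (world z = 0.025). Same axes as the stand.
- flap_stand: Fixed flap stand on the breadboard: dark steel base plate (150 mm along x, 78 along y, 8 thick) with two 46 mm high hinge lugs at its ends. Origin on the breadboard surface below the middle of the hinge axis. x runs along the hinge; -y points from the hinge to the seat disc (centre 75 mm away), +y to where the flap lies at rest. It does not move; place and yaw (up to 0.3 rad) differ from run to run.
- hinge (a point): Point on the hinge axis, midway between the lugs, 30 mm above the breadboard (world z = 0.055). Same axes as the stand.
- flap (a joint): Angle of the flap: -1.2 rad = at rest, leaning back on its bumpers on the side away from the seat disc, 21 degrees above level; 0 = upright, exactly the over-centre balance point; positive = leaning over the flange. The hinge runs freely (no spring, no detent, almost no friction): it falls back below 0 and over above 0. About 0.25 kg.
- bail (a point): Middle of the flap's wire bail: straight round steel bar, 10 mm thick, 80 mm long, parallel to the hinge and 122 mm from its axis, at the flap's free end. 51 mm of open gap between the bar and the 120 mm wide panel, so it can be gripped from above across the bar. Bar height above the bench: 0.10 m at rest, 0.177 m upright. It may turn in the grip. Axes are the flap's: x along the bar, z from hinge to bar.
- terminal_block: Bystander: black screw terminal block, 22 x 58 x 19 mm, on the breadboard; origin at the centre of its underside. Leave alone.
- spare_knob: Bystander: black round knob, 31 mm across, 17 mm high, on the breadboard; origin at the centre of its underside. Leave alone.
- tweezers: Bystander: steel tweezers, 12 x 120 x 10 mm, lying on the breadboard; origin under its centre. Leave alone.
- solder_spool: Bystander: spool of solder, 53 mm across, 40 mm high, on the bench to the left of the breadboard; origin at the centre of its underside. Leave alone.

How it is judged (in metres and radians):
On the way:
1. the flange lies wholly on the seat disc, at rest and released, with the flap still down (horizontal distance between flange_mid and seat below 0.01 m and z of flange_mid in the frame of seat below 0.012 m and angle between flange_mid's own z axis and vertical below 0.1 rad and linear speed of flange below 0.02 m/s and contact force between the fingers and flange below 0.05 N and value of joint flap below -1.1 rad), for 0.2 s.
At the end, for the whole second after the job is handed in: The flap is held at its balance point, within 0.10 rad (6 degrees) of upright and still, with the fingers gripping it (more than 1 N); the flange lies flat and untouched, wholly on the seat disc (centres within 10 mm); the bystanders are within 20 mm of where they stood (horizontal distance between flange_mid and seat below 0.01 m and z of flange_mid in the frame of seat below 0.012 m and angle between flange_mid's own z axis and vertical below 0.1 rad and contact force between the fingers and flange below 0.05 N and value of joint flap between -0.1 and 0.1 rad and velocity of joint flap between -0.1 and 0.1 rad/s and contact force between the fingers and flap above 1 N and contact force between flap and flange below 0.1 N and distance of each of terminal_block, spare_knob, tweezers, solder_spool from where it was at the start of the episode below 0.02 m); the arm keeps its last pose, push and grip.
It fails at once if the flange is lifted off the breadboard (more than 10 mm) (z of flange_mid in the frame of seat above 0.017 m).
It fails at once if the flange is tipped up (more than 0.35 rad) (angle between flange_mid's own z axis and vertical above 0.35 rad).
It fails at once if the flap goes over towards the flange (more than 0.4 rad past upright) (value of joint flap above 0.4 rad).
It fails at once if the flap is dropped or flung (faster than 4 rad/s) (velocity of joint flap above 4 rad/s or velocity of joint flap below -4 rad/s).
It fails at once if a bystander is pushed away (more than 20 mm) (distance of any of terminal_block, spare_knob, tweezers, solder_spool from where it was at the start of the episode above 0.02 m).
It also fails if it takes over 54 s, if anything falls off the work surface, if the arm or the gripper's body presses on something with over 40 N, if the wrist force passes 120 N, or if a joint passes its speed limit or range.

## Robot

A 7-joint arm with a two-finger parallel gripper is mounted at the origin on a cart in front of the work surface, level with it; the furniture and walls round the work are solid. World frame = base frame: x ahead of the robot, y to its left, z up, the work surface at z = 0. Lengths are in mm, angles in rad, forces in N, time in s.
With the tool pointing down it reaches from about 425 to 875 mm from the base axis. Payload 8.4 kg.
Tool frame: the origin (TCP) lies midway between the tips of the shut fingers; the grasp point (between the pads) lies behind it (ctrl.hold_point_z is the z of the grasp point in the tool frame, in mm); z points along the fingers, y is the line along which they close (so a half turn about z gives the same grasp; the last joint's range is limited). The gripper opens to 87 mm and grips with 3 to 60 N. Pads are 19 mm wide; open, the fingers measure 117 mm over their backs; the gripper's body (75 mm by 190 mm) begins 51 mm behind the grasp point.
Start: joints at [1.206, 0.333, 0.04, 1.465, -0.013, 1.343, -0.059], TCP at [170.721, -627.151, 222.546] pointing down, gripper open.
Joint ranges: [-2.58, 2.58], [-0.38, 2.09], [-1.3, 1.39], [0.25, 2.4], [-1.5, 4.64], [0.08, 2.09], [-2.65, 2.65]. Speed limits (rad/s): [2.22, 2.22, 2.79, 2.79, 3.14, 3.14, 3.14].

## Interface

Orientations are given as a rotation vector (axis times angle).
In Python, from rig import ctrl gives the robot as it stands. The module is installed in compiled form; this text tells all that it offers.
- The arm moves only by the tool arm_command, never from a script. Its arguments are lists of equal length, an entry for each row: "rotation": the turn, a rotation vector about the tool's x, y, z in degrees, a list of three; "linear": the shift along the tool's x, y, z in mm, a list of three; "grip": the opening, from 0 (shut) to 1 (fully open). In form: {"rotation": [[rx, ry, rz], ...], "linear": [[dx, dy, dz], ...], "grip": [grip, ...]}. A call has 1 to 20 rows; each row is the pose to reach, as a shift and turn from the pose commanded when the call began, along the tool's axes at that moment; what a row does not reach only later rows make up. A row lasts 1/8 s, in which the tool goes at most 62.5 mm and 10.7 degrees, less where a joint would pass 70% of its speed; a pose out of reach is approached as far as the arm can. A call with a gripper value outside its range is refused whole. The fingers move at their own pace and stop on an object; "newtons" is the grip in N (left out, the last holds). Time passes only in rows, so rows that repeat a pose let the fingers close. It gives the time, the measured TCP pose, the force, the opening and the grip force at its end, in the units of the state.
- ctrl.sense(): the state, without advancing time (a new reading comes with each control period).
- ctrl.grab_frame(name): name is "scene" or "top" or "wrist"; returns the picture (384x512x3 uint8, blue, green, red); there is no depth.
- ctrl.get_calibration(name): a dict with "K" (3x3 intrinsics, pixels), "xyz" and "orientation" of the camera in the world; the wrist camera has in their place "hand_eye" (4x4, takes a point from camera to tool coordinates, whose origin is the TCP and whose axes are the flange's). Camera axes: x right, y up, looking along -z (the intrinsics and any distortion apply to the point x, -y, -z); pixel columns grow to the right and rows downward; lengths in mm; the calibration is good to about 2 mm. The wrist camera is an equidistant fisheye: a pixel r from the principal point sees the ray r / f radians off the axis. A picture is of the moment at which its call begins: read the wrist's pose just before it. get_calibration takes no time and is no camera call.
- ctrl.finish_job(): hands the job in; it is judged then, once.
The state is a dict: "clock": time; "joint_positions": joint angles; "joint_velocities": joint speeds; "joint_torque": joint torques, N m; "tool_pos": TCP position; "eef_rot": TCP orientation; "force": force on the tool from outside, world axes, zero at the start; "wrist_torque": the same for the moment, N m; "grip_width": finger opening in mm; "finger_force": force on a finger pad.
Only numpy, scipy, OpenCV 4.12 (cv2) and the standard library are available. Lean on these libraries where they do the work, as an engineer would, in place of code of your own. Each camera call takes 0.05 s, during which the arm holds its last target. There are 200 camera calls.

## Working session

There is one attempt and no reset: what is moved stays moved. The work goes in short steps, Python scripts to look and compute and a tool call to move; the robot and the scene stay as the last step left them, time stands still between calls to the robot, and variables do not carry over. Pictures are saved under pics/ and viewed, at most 10 in all, crops included, and the job is handed in when it is done.

Besides the shell and the picture viewer there is one more tool, called after "Emit:" as name(argument=value, ...) on one line, values as JSON. arm_command: Moves the arm, as the interface text tells. Its arguments: {"type":"object","properties":{"rotation":{"type":"array"},"linear":{"type":"array"},"grip":{"type":"array"},"newtons":{"type":"number"}},"required":["rotation","linear","grip"]}

```bash
mkdir -p pics
python3 - <<'E'
from rig import ctrl
import cv2,numpy as np
np.set_printoptions(suppress=True,precision=4)
s=ctrl.sense();print(s,ctrl.hold_point_z)
for n in("scene","top","wrist"):
    cv2.imwrite(f"pics/{n}0.png",ctrl.grab_frame(n));print(n,ctrl.get_calibration(n))
E
```

```text
{'clock': 0.0, 'joint_positions': array([ 1.2058,  0.3339,  0.0399,  1.4663, -0.0134,  1.3433, -0.0585]), 'joint_velocities': array([ 0.0009, -0.0008, -0.0007,  0.0006,  0.0004, -0.0009, -0.0006]), 'joint_torque': array([ -0.0005, -65.6348,   1.3349, -40.3794,  -0.0598,   0.0448,
         0.0001]), 'tool_pos': array([ 170.5822, -626.7336,  221.6644]), 'eef_rot': array([-3.1123, -0.416 ,  0.0005]), 'force': array([ 0.1505, -0.5561,  0.4968]), 'wrist_torque': array([ 0.0107, -0.0729,  0.0127]), 'finger_force': 0.0, 'grip_width': 87.0249884569872} -18.700000000000003
scene {'K': array([[419.8153,   0.    , 258.0522],
       [  0.    , 419.8153, 185.3714],
       [  0.    ,   0.    ,   1.    ]]), 'xyz': array([  4.3926, 226.3256, 723.7303]), 'orientation': array([ 0.4481, -0.888 , -2.0886])}
top {'K': array([[384.6769,   0.    , 259.9698],
       [  0.    , 384.6769, 194.1125],
       [  0.    ,   0.    ,   1.    ]]), 'xyz': array([ 402.4742, -137.7822,  960.0604]), 'orientation': array([ 0.0863, -0.0882, -1.5722])}
wrist {'K': array([[297.3186,   0.    , 253.1321],
       [  0.    , 297.3186, 192.8814],
       [  0.    ,   0.    ,   1.    ]]), 'hand_eye': array([[   0.0007,    0.9654,    0.2608,   72.6512],
       [   1.    ,   -0.0005,   -0.0007,   -0.9809],
       [  -0.0005,    0.2608,   -0.9654, -161.8095],
       [   0.    ,    0.    ,    0.    ,    1.    ]])}
```

View pics/top0.png

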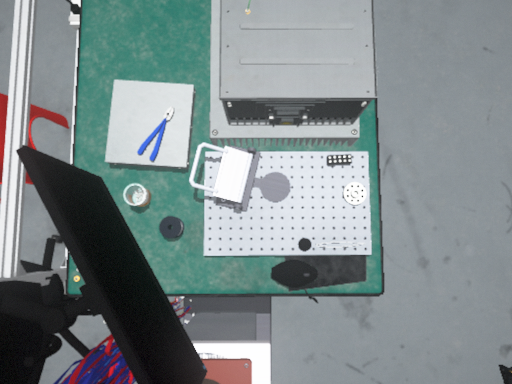

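View pics/scene0.png

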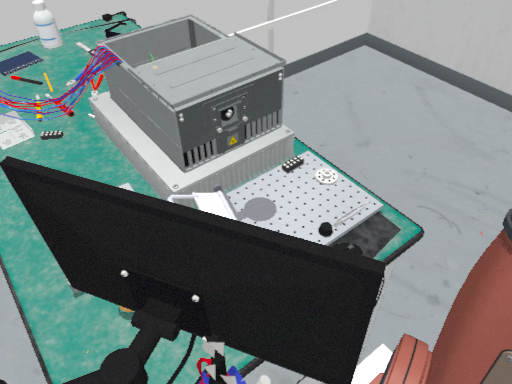

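Top view: flange at about (355,194), seat disc at (275,187), flap panel at (230,175) with the bail bar on the left at (197,165), terminal block (340,160), knob (305,244), tweezers (340,245). The scene view shows the flange at (326,176) and the disc at (260,208), with a monitor standing in front on the left.

```bash
cat > h.py <<'E'
from rig import ctrl
import cv2,numpy as np
from scipy.spatial.transform import Rotation as R
np.set_printoptions(suppress=True,precision=2)
def pose(s=None):
    s=s or ctrl.sense(); T=np.eye(4);T[:3,:3]=R.from_rotvec(s["eef_rot"]).as_matrix();T[:3,3]=s["tool_pos"];return T
def cam(n,T=None):
    c=ctrl.get_calibration(n);C=np.eye(4)
    if n=="wrist": C=T@c["hand_eye"]
    else: C[:3,:3]=R.from_rotvec(c["orientation"]).as_matrix();C[:3,3]=c["xyz"]
    return c["K"],C
def ray(n,px,T=None):
    K,C=cam(n,T);u=(np.array(px,float)-K[:2,2])/K[0,0]
    if n=="wrist":
        r=np.hypot(*u)+1e-12;d=np.array([u[0]/r*np.sin(r),-u[1]/r*np.sin(r),-np.cos(r)])
    else: d=np.array([u[0],-u[1],-1]);d/=np.linalg.norm(d)
    return C[:3,3],C[:3,:3]@d
def onz(n,px,z,T=None):
    o,d=ray(n,px,T);return o+d*(z-o[2])/d[2]
def tri(*rays):
    A=sum(np.eye(3)-np.outer(d,d) for o,d in rays);b=sum((np.eye(3)-np.outer(d,d))@o for o,d in rays)
    p=np.linalg.solve(A,b);return p,[np.linalg.norm(np.cross(p-o,d)) for o,d in rays]
def proj(n,P,T=None):
    K,C=cam(n,T);p=C[:3,:3].T@(np.array(P,float)-C[:3,3]);x,y,z=p[0],-p[1],-p[2]
    if n=="wrist":
        r=np.hypot(x,y)+1e-12;t=np.arctan2(r,z);return K[:2,2]+K[0,0]*t*np.array([x,y])/r
    return K[:2,2]+K[0,0]*np.array([x,y])/z
def toolshift(P):  # world target TCP -> tool axes
    T=pose();return T[:3,:3].T@(np.array(P)-T[:3,3])
E
python3 - <<'E'
from h import *
for n,a,b,z in [("flange",(355,194),(326,176),35),("seat",(275,187),(260,208),25),("term",(340,160),(293,163),44),("knob",(305,244),(326,229),42)]:
    print(n,onz("top",a,z),tri(ray("top",a),ray("scene",b)))
for p in [(205,152),(369,151),(371,255),(204,256)]: print("board",onz("top",p,25))
print("bail",onz("top",(204,147),100),onz("top",(193,186),100), "lugs",onz("top",(258,152),71),onz("top",(247,208),71))
T=pose();print(T)
t=cv2.imread("pics/top0.png")[125:275,170:390]; s=cv2.imread("pics/scene0.png")[140:260,160:390]
cv2.imwrite("pics/c.png",cv2.resize(t,(792,540),interpolation=cv2.INTER_CUBIC))
E
```

```text
flange [ 505.18 -369.09   35.  ] (array([ 507.66, -369.71,   26.1 ]), [np.float64(2.179823934649865), np.float64(2.1798239346500035)])
seat [ 524.16 -175.99   25.  ] (array([ 524.69, -175.3 ,   25.4 ]), [np.float64(0.8902616734564316), np.float64(0.8902616734564286)])
term [ 587.1  -333.05   44.  ] (array([ 590.99, -334.41,   31.02]), [np.float64(1.9029227460453944), np.float64(1.9029227460456053)])
knob [ 385.67 -245.29   42.  ] (array([ 385.59, -246.74,   28.11]), [np.float64(0.24670489621279568), np.float64(0.24670489621275202)])
board [612.05  -3.34  25.  ]
board [ 613.37 -409.56   25.  ]
board [ 358.62 -405.55   25.  ]
board [357.55  -4.15  25.  ]
bail [606.86 -11.7  100.  ] [517.23  11.94 100.  ] lugs [ 601.37 -134.71   71.  ] [ 469.33 -108.89   71.  ]
[[   0.96    0.26   -0.    170.64]
 [   0.26   -0.96    0.   -626.82]
 [  -0.     -0.     -1.    221.89]
 [   0.      0.      0.      1.  ]]
```

View pics/c.png

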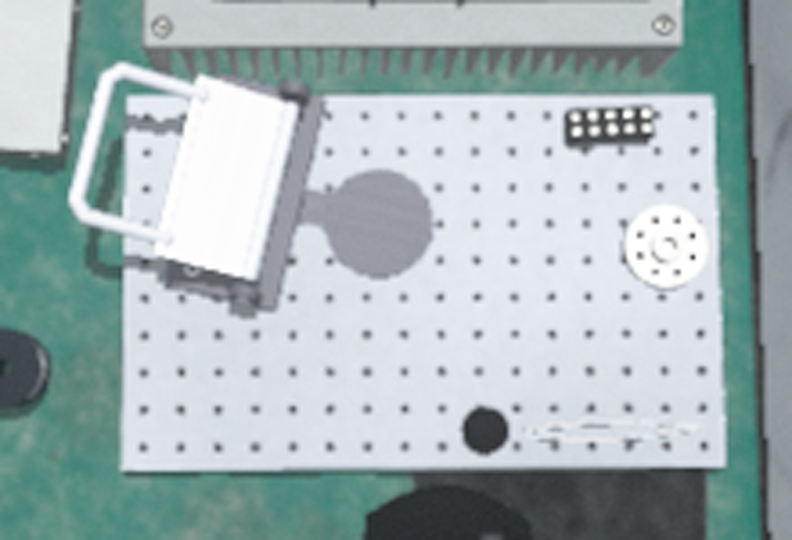

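Run:
```python
from h import *
print("base corner",tri(ray("top",(359.7,138)),ray("scene",(294,129))))
print("upper box top front R",tri(ray("top",(376,97)),ray("scene",(284,64))))
print("upper box top front L",tri(ray("top",(221,101)),ray("scene",(181,113))))
print("monitor topR",tri(ray("top",(22,150)),ray("scene",(384,266))),tri(ray("top",(203,378)),ray("scene",(384,266))),tri(ray("top",(22,150)),ray("scene",(5,158))))
# shift to hover over flange, TCP z 170
print(toolshift([490,-360,190]))
```

```text
base corner (array([ 627.81, -365.73,  101.26]), [np.float64(1.972198379366948), np.float64(1.9721983793671314)])
upper box top front R (array([ 662.59, -354.91,  266.49]), [np.float64(1.472180653966086), np.float64(1.4721806539661397)])
upper box top front L (array([652.28, -71.3 , 261.16]), [np.float64(6.472107124465022), np.float64(6.472107124465099)])
monitor topR (array([286.77,  72.76, 540.87]), [np.float64(208.0418733391904), np.float64(208.04187333919026)]) (array([161.  , -56.26, 308.02]), [np.float64(18.05555998931788), np.float64(18.055559989317835)]) (array([538.02, 230.66, 376.17]), [np.float64(1.4249054179639074), np.float64(1.4249054179639533)])
[ 378.23 -173.53   32.09]
```

Run:
```python
from h import *
print(toolshift([495,-335,200]), pose()[:3,:3])
```

```text
[ 389.62 -196.35   22.11] [[ 0.96  0.26 -0.  ]
 [ 0.26 -0.96  0.  ]
 [-0.   -0.   -1.  ]]
```

Emit:
arm_command(rotation=[[0, 0, -8], [0, 0, -16], [0, 0, -24], [0, 0, -32], [0, 0, -40], [0, 0, -48], [0, 0, -56], [0, 0, -64], [0, 0, -70], [0, 0, -74.8], [0, 0, -74.8], [0, 0, -74.8]], linear=[[39, -20, 2], [78, -39, 4], [117, -59, 6], [156, -78, 8], [195, -98, 11], [234, -118, 13], [273, -137, 15], [312, -157, 17], [351, -177, 19], [390, -196, 22], [390, -196, 22], [390, -196, 22]], grip=[1, 1, 1, 1, 1, 1, 1, 1, 1, 1, 1, 1])

```text
clock: 1.65
tool_pos: [495.0, -336.1, 200.3]
eef_rot: [-2.222, -2.221, 0.001]
force: [-0.4, 0.5, -0.4]
grip_width: 87.0
finger_force: 0.0
```

Run:
```python
from h import *
s=ctrl.sense();T=pose(s);np.save("T1.npy",T);cv2.imwrite("pics/w1.png",ctrl.grab_frame("wrist"));print(T,s["joint_positions"],s["force"])
for P in [(507,-369,31),(525,-176,25),(627,-366,100)]:print(proj("wrist",P,T))
```

```text
[[   0.      1.     -0.    494.97]
 [   1.     -0.     -0.   -336.08]
 [  -0.     -0.     -1.    200.25]
 [   0.      0.      0.      1.  ]] [ 0.82  0.27 -0.36  1.61  0.1   1.28  0.45] [-0.35  0.46 -0.43]
[262.43 205.91]
[278.9   39.05]
[382.78 223.02]
```

View pics/w1.png

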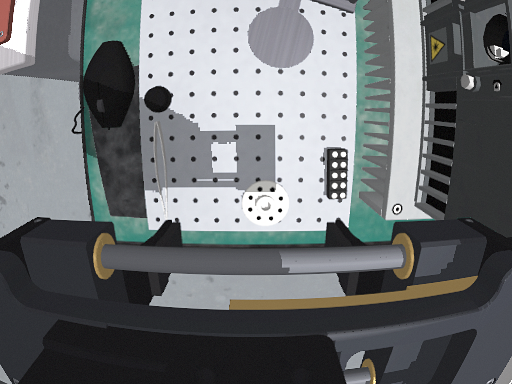

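Wrist view: flange at (265,203), seat disc at (280,39), terminal block (337,174), knob (158,98), box fins on the right from column about 360. That matches the projections from the fixed cameras. Next I look at the stand.

Emit:
arm_command(rotation=[[0, 0, 0], [0, 0, 0], [0, 0, 0], [0, 0, 0], [0, 0, 0], [0, 0, 0]], linear=[[50, 0, -10], [100, 0, -20], [150, 0, -30], [190, 0, -40], [190, 0, -40], [190, 0, -40]], grip=[1, 1, 1, 1, 1, 1])

```text
clock: 2.45
tool_pos: [494.9, -147.3, 240.6]
eef_rot: [2.223, 2.219, -0.001]
force: [0.5, -0.0, -0.2]
grip_width: 86.8
finger_force: 0.0
```

Run:
```python
from h import *
s=ctrl.sense();T=pose(s);np.save("T2.npy",T);cv2.imwrite("pics/w2.png",ctrl.grab_frame("wrist"));print(T[:3,3],s["joint_positions"],s["force"])
for P in [(525,-176,25),(540,-103,55),(565,0,100)]:print(proj("wrist",P,T))
```

```text
[ 494.94 -147.3   240.6 ] [ 0.67  0.08 -0.49  1.74  0.04  1.33  0.17] [ 0.53 -0.05 -0.21]
[274.97 191.98]
[290.42 138.46]
[320.41  44.44]
```

View pics/w2.png

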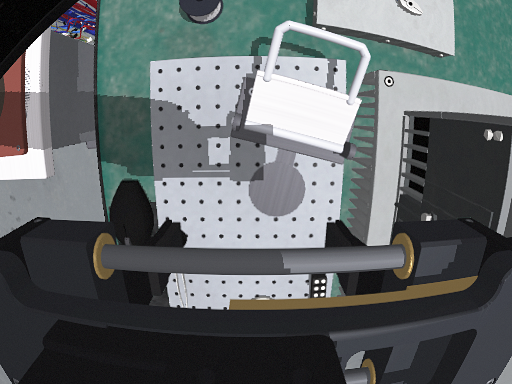

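```bash
cat >> h.py <<'E'
def rect(img,T,c,z,h=50,n="wrist",s=4): # rectified patch, s px/mm, col=+x,row=+y
    g=np.arange(-h,h,1/s);X,Y=np.meshgrid(c[0]+g,c[1]+g)
    K,C=cam(n,T);p=(np.stack([X,Y,np.full_like(X,z)],-1)-C[:3,3])@C[:3,:3];x,y,w=p[...,0],-p[...,1],-p[...,2]
    r=np.hypot(x,y)+1e-9;k=np.arctan2(r,w)/r if n=="wrist" else 1/w
    return cv2.remap(img,(K[0,2]+K[0,0]*k*x).astype(np.float32),(K[1,2]+K[0,0]*k*y).astype(np.float32),cv2.INTER_CUBIC)
def circ(p,c,h,rad,s=4):
    g=cv2.GaussianBlur(cv2.cvtColor(p,cv2.COLOR_BGR2GRAY),(0,0),3)
    o=cv2.HoughCircles(g,cv2.HOUGH_GRADIENT,1,400,param1=40,param2=8,minRadius=int(rad*s*.94),maxRadius=int(rad*s*1.06))
    if o is None: return None
    q=o[0,0]/s;return np.array([c[0]-h+q[0],c[1]-h+q[1],q[2]]),o[0,0]
E
python3 - <<'E'
from h import *
T1,T2=np.load("T1.npy"),np.load("T2.npy");w1,w2=cv2.imread("pics/w1.png"),cv2.imread("pics/w2.png");t=cv2.imread("pics/top0.png")
L=[]
for img,T,n,c,z,r in [(w1,T1,"wrist",(508,-369),31,27.5),(t,None,"top",(508,-369),31,27.5),(w2,T2,"wrist",(525,-176),25,37.5),(t,None,"top",(525,-176),25,37.5)]:
    p=rect(img,T,c,z,50,n);o=circ(p,c,50,r);print(n,o and o[0])
    if o: cv2.circle(p,tuple(int(v) for v in o[1][:2]),int(o[1][2]),(0,0,255),1)
    L.append(cv2.resize(p,(290,290)))
cv2.imwrite("pics/m.png",np.vstack([np.hstack(L[:2]),np.hstack(L[2:])]))
print("flange tri",tri(ray("wrist",(265,203),T1),ray("top",(355,193.5))))
print("box corner",tri(ray("wrist",(378,70),T2),ray("top",(209.5,139))),"base edge @100",onz("wrist",(378,200),100,T2),onz("wrist",(389,180),100,T1))
a,b=(283,25),(365,50);A,B=[onz("wrist",q,100,T2) for q in(a,b)];print("bail",A,B,(A+B)/2,np.arctan2(*(B-A)[[1,0]]))
print("bail corners tri",tri(ray("wrist",a,T2),ray("top",(170+70/3.6,125+195/3.6))),tri(ray("wrist",b,T2),ray("top",(170+117/3.6,125+68/3.6))))
E
```

```text
wrist [ 510.12 -366.12   27.38]
top [ 508.12 -369.12   27.45]
wrist [ 527.12 -171.88   37.62]
top [ 525.12 -175.12   37.28]
flange tri (array([ 512.9 , -384.1 ,  -27.45]), [np.float64(0.7900597041377455), np.float64(0.7900597041378543)])
box corner (array([620.16, -26.03, 120.01]), [np.float64(0.6603395532551742), np.float64(0.6603395532554386)]) base edge @100 [ 637.18 -165.31  100.  ] [ 628.06 -321.52  100.  ]
bail [526.64  19.24 100.  ] [613.93  -1.37 100.  ] [570.28   8.93 100.  ] -0.23189801311010005
bail corners tri (array([528.23,  16.85, 111.8 ]), [np.float64(2.9901459664071997), np.float64(2.990145966408803)]) (array([607.49,  -8.81, 120.55]), [np.float64(2.925498377836148), np.float64(2.9254983778377097)])
```

View pics/m.png

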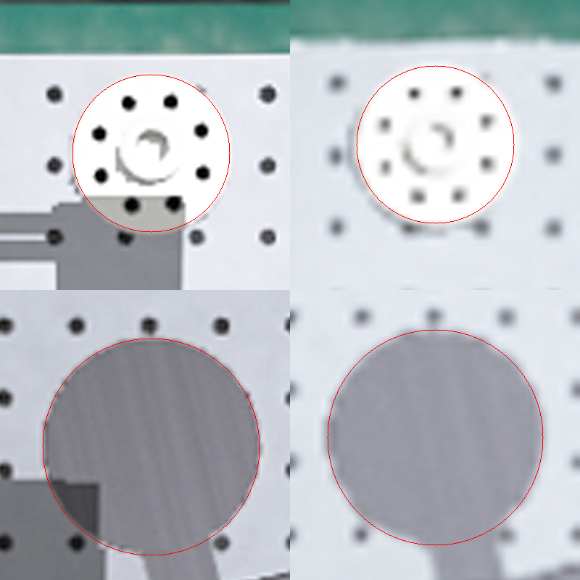

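Montage: both circles fit at both cameras. The flange is about (509,-367.6) and the seat is offset from it by (17,194); the two cameras agree to 0.2 mm on that offset. Now to above the flange, with the closing axis turned so that the gripper body keeps clear of the box.

Emit:
arm_command(rotation=[[0, 0, 8], [0, 0, 16], [0, 0, 24], [0, 0, 32], [0, 0, 40], [0, 0, 48], [0, 0, 55], [0, 0, 55], [0, 0, 55]], linear=[[-40, 2, 20], [-80, 5, 40], [-120, 8, 60], [-160, 11, 80], [-200, 14, 110], [-220, 14, 140], [-220, 14, 170], [-220, 14, 170], [-220, 14, 170]], grip=[1, 1, 1, 1, 1, 1, 1, 1, 1], newtons=8)

```text
clock: 3.62
tool_pos: [509.7, -366.3, 71.5]
eef_rot: [2.994, 0.948, 0.001]
force: [-0.3, 0.2, 0.5]
grip_width: 86.6
finger_force: 0.0
```

Run:
```python
from h import *
s=ctrl.sense();T=pose(s);print(T,s["joint_positions"],s["force"],toolshift([509,-367.6,27.5]))
cv2.imwrite("pics/w3.png",ctrl.grab_frame("wrist"))
```

```text
[[   0.82    0.58    0.    509.68]
 [   0.58   -0.82   -0.   -366.32]
 [   0.      0.     -1.     71.47]
 [   0.      0.      0.      1.  ]] [ 0.74  0.42 -0.24  1.68  0.11  1.06 -0.49] [-0.26  0.15  0.53] [-1.3   0.63 43.97]
```

View pics/w3.png

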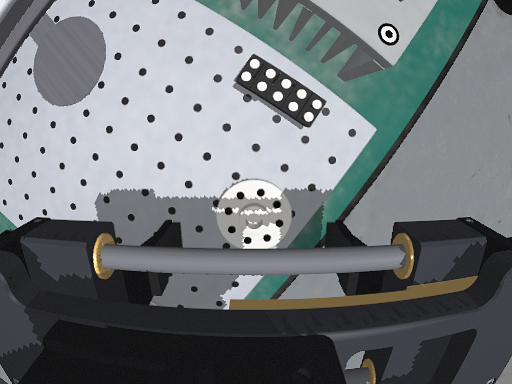

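The flange (centre about (253,214)) sits centrally between the fingers (inner faces at columns 180 and 327). Next: descend and close gently.

Emit:
arm_command(rotation=[[0, 0, 0], [0, 0, 0], [0, 0, 0], [0, 0, 0], [0, 0, 0], [0, 0, 0], [0, 0, 0], [0, 0, 0], [0, 0, 0], [0, 0, 0], [0, 0, 0], [0, 0, 0]], linear=[[-1, 0.5, 15], [-1, 0.5, 28], [-1, 0.5, 38], [-1, 0.5, 44], [-1, 0.5, 44], [-1, 0.5, 44], [-1, 0.5, 44], [-1, 0.5, 44], [-1, 0.5, 44], [-1, 0.5, 44], [-1, 0.5, 44], [-1, 0.5, 44]], grip=[1, 1, 1, 1, 1, 0.7, 0.6, 0.55, 0.55, 0.55, 0.55, 0.55], newtons=8)

```text
clock: 5.18
tool_pos: [509.0, -366.6, 26.6]
eef_rot: [-2.996, -0.945, -0.0]
force: [-0.4, -0.1, 0.6]
grip_width: 53.4
finger_force: 7.8
```

Emit:
arm_command(rotation=[[0, 0, 0], [0, 0, 0], [0, 0, 0], [0, 0, 0], [0, 0, 0], [0, 0, 0], [0, 0, 0], [0, 0, 0], [0, 0, 0], [0, 0, 0], [0, 0, 0], [0, 0, 0], [0, 0, 0], [0, 0, 0], [0, 0, 0]], linear=[[5, -6, 0], [13, -15, 0], [24, -28, 0], [36, -43, 0], [49, -58, 0], [62, -73, 0], [75, -89, 0], [88, -105, 0], [100, -119, 0], [110, -131, 0], [118, -140, 0], [123, -146, 0], [125, -149, 0], [125, -149, 0], [125, -149, 0]], grip=[0.55, 0.55, 0.55, 0.55, 0.55, 0.55, 0.55, 0.55, 0.55, 0.55, 0.55, 0.55, 0.55, 0.55, 0.55])

```text
clock: 7.05
tool_pos: [525.8, -173.4, 26.6]
eef_rot: [2.996, 0.944, -0.0]
force: [-0.4, 0.4, 0.1]
grip_width: 53.3
finger_force: 7.8
```

Run:
```python
from h import *
s=ctrl.sense();T=pose(s);print(T[:3,3],s["force"],s["grip_width"])
cv2.imwrite("pics/t4.png",ctrl.grab_frame("top"));
```

```text
[ 525.78 -173.43   26.56] [-0.38  0.44  0.09] 53.278565824065666
```

Emit:
arm_command(rotation=[[0, 0, 0], [0, 0, 0], [0, 0, 0], [0, 0, 0], [0, 0, 0], [0, 0, 0], [0, 0, 0], [0, 0, 0], [0, 0, 0]], linear=[[0, 0, 0], [0, 0, 0], [0, 0, 0], [0, 0, -10], [0, 0, -40], [0, 0, -80], [0, 0, -130], [0, 0, -170], [0, 0, -170]], grip=[0.85, 0.85, 0.85, 0.85, 0.85, 0.85, 0.85, 0.85, 0.85])

```text
clock: 8.22
tool_pos: [527.8, -173.2, 200.9]
eef_rot: [2.992, 0.944, 0.009]
force: [0.6, 0.3, -0.5]
grip_width: 73.8
finger_force: 0.0
```

Run:
```python
from h import *
s=ctrl.sense();T=pose(s);np.save("T4.npy",T);print(T,s["force"],s["grip_width"],s["joint_positions"])
w=ctrl.grab_frame("wrist");t=ctrl.grab_frame("top");cv2.imwrite("pics/w4.png",w);cv2.imwrite("pics/t4.png",t)
c=(526,-174);L=[]
for z,r in((31,27.5),(25,37.5)):
    p=rect(w,T,c,z);o=circ(p,c,50,r);print(o and o[0])
    if o: cv2.circle(p,tuple(int(v) for v in o[1][:2]),int(o[1][2]),(0,0,255),1)
    L.append(p)
big=np.vstack([np.hstack([cv2.resize(p,(300,300)) for p in L]),np.zeros((1,600,3),np.uint8)])
cv2.imwrite("pics/m4.png",np.hstack([cv2.resize(w,(400,301)),cv2.resize(big,(400,201))[:0]]) if 0 else np.vstack([cv2.resize(w,(384,288)),cv2.resize(big,(384,192))]))
```

```text
[[   0.82    0.57    0.01  527.85]
 [   0.57   -0.82   -0.   -173.19]
 [   0.      0.01   -1.    200.94]
 [   0.      0.      0.      1.  ]] [ 0.6   0.3  -0.48] 73.84115094797959 [ 0.53  0.17 -0.33  1.72  0.06  1.25 -0.77]
[ 526.62 -172.38   27.42]
[ 527.12 -172.38   37.4 ]
```

View pics/m4.png

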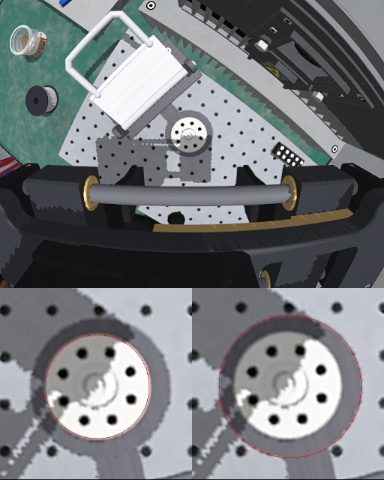

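The flange is on the disc, centres within 0.5 mm (wrist image, both circles). Now the bail position: sample the bar's brightness profile from two wrist views.

```bash
cat > b.py <<'E'
from h import *
S=np.array([526.3,-173.2])
def prof(img,T,psi,z,us,vs,n="wrist"):
    g=cv2.cvtColor(img,cv2.COLOR_BGR2GRAY).astype(np.float32)
    ex,ey=np.array([np.cos(psi),np.sin(psi)]),np.array([-np.sin(psi),np.cos(psi)])
    P=np.array([[proj(n,[*(S+u*ex+v*ey),z],T) for u in us] for v in vs],np.float32)
    return cv2.remap(g,P,None,cv2.INTER_LINEAR)
if __name__=="__main__":
    us=np.arange(-20,21,4);vs=np.arange(165,215,.5)
    for k in("2","4"):
        img=cv2.imread(f"pics/w{k}.png");T=np.load(f"T{k}.npy")
        for z in(90,99,108):
            best=[]
            for psi in np.arange(-.32,-.12,.01):
                m=prof(img,T,psi,z,us,vs).mean(1);best.append((np.ptp(m),psi,m))
            q,psi,m=max(best,key=lambda t:t[0]);w=vs[m>(m.max()+m.min())/2]
            print(k,z,round(psi,3),q,"v",w.min(),w.max(),len(w)*.5)
        vv=prof(img,T,-.23,99,np.arange(-60,61,4),np.arange(180,200,2));print(vv.max(0).astype(int))
E
python3 b.py
```

```text
Traceback (most recent call last):
  File "b.py", line 15, in <module>
    m=prof(img,T,psi,z,us,vs).mean(1);best.append((np.ptp(m),psi,m))
      ~~~~^^^^^^^^^^^^^^^^^^^
  File "b.py", line 6, in prof
    P=np.array([[proj(n,[*(S+u*ex+v*ey),z],T) for u in us] for v in vs],np.float32)
                 ~~~~^^^^^^^^^^^^^^^^^^^^^^^^
  File "h.py", line 24, in proj
    K,C=cam(n,T);p=C[:3,:3].T@(np.array(P,float)-C[:3,3]);x,y,z=p[0],-p[1],-p[2]
        ~~~^^^^^
  File "h.py", line 8, in cam
    c=ctrl.get_calibration(n);C=np.eye(4)
ValueError: time passes only in moves, steps and waits
```

```bash
sed -i 's/^def cam(/CAL={n:ctrl.get_calibration(n) for n in ("scene","top","wrist")}\ndef cam(/; s/c=ctrl.get_calibration(n);C=/c=CAL[n];C=/' h.py; python3 b.py
```

```text
2 90 -0.23 185.64249 v 189.0 214.5 17.0
2 99 -0.22 185.4382 v 186.0 214.5 20.0
2 108 -0.23 185.18147 v 183.0 214.5 23.0
[115 108 177 240 241 248 249 249 249 249 249 248 248 248 250 251 252 251
 250 250 251 252 254 252 251 252 247 247 192 119 112]
4 90 -0.29 165.1131 v 191.0 214.5 20.0
4 99 -0.29 164.71103 v 186.5 214.5 18.5
4 108 -0.29 162.77788 v 182.0 214.5 12.5
[117 108 111 232 234 230 240 241 241 242 241 241 241 241 242 242 242 242
 242 243 242 242 243 242 243 242 250 254 240 124 113]
```

Run:
```python
from b import *
vs=np.arange(172,206,.25)
for k in("2","4"):
    img=cv2.imread(f"pics/w{k}.png");T=np.load(f"T{k}.npy")
    for z in(90,99,108):
        r=[]
        for u in(-30,-15,0,15,30):
            m=prof(img,T,-.23,z,[u],vs)[:,0];w=vs[m>190];r.append((w.mean(),np.ptp(w)) if len(w) else (0,0))
        r=np.array(r);print(k,z,r[:,0],r[:,1],"slope",np.polyfit((-30,-15,0,15,30),r[:,0],1)[0])
```

```text
2 90 [193.88 193.75 194.19 193.62 193.62] [ 8.25  8.   16.25  8.25  8.25] slope -0.004166666666666768
2 99 [190.75 190.75 194.73 192.75 190.62] [ 8.    8.   19.   19.25  8.25] slope 0.011666666666665514
2 108 [187.88 187.75 194.48 193.22 190.72] [ 7.75  8.   22.   22.   22.  ] slope 0.0744450411743645
4 90 [195.62 195.62 195.5  198.62 198.62] [ 7.75  7.75  8.   14.25 14.25] slope 0.05999999999999955
4 99 [191.   191.   190.75 196.38 196.38] [ 7.5   7.5   7.5  18.75 18.75] slope 0.10749999999999939
4 108 [186.38 186.38 186.38 194.12 194.12] [ 7.25  7.25  7.25 23.25 23.25] slope 0.15499999999999922
```

Bar found at world about (570,11,99.5), agreeing in both views with the model (v≈189–191, height 99–100, yaw −0.232). Moving above it with the camera towards the robot.

Emit:
arm_command(rotation=[[0, 0, -10], [0, 0, -20], [0, 0, -30], [0, 0, -40], [0, 0, -50], [0, 0, -60], [0, 0, -70], [0, 0, -80], [0, 0, -90], [0, 0, -100], [0, 0, -110], [0, 0, -120], [0, 0, -130], [0, 0, -131.7], [0, 0, -131.7], [0, 0, -131.7]], linear=[[10, -9, 0], [20, -18, 0], [30, -27, 0], [42, -38, 0], [54, -49, 0], [66, -60, 0], [78, -71, 0], [90, -82, 0], [102, -93, 5], [114, -104, 10], [126, -115, 15], [136, -123, 20], [140, -127, 25], [140, -127, 28], [140, -127, 30], [140, -127, 30]], grip=[0.85, 0.8, 0.7, 0.6, 0.5, 0.45, 0.45, 0.45, 0.45, 0.45, 0.45, 0.45, 0.45, 0.45, 0.45, 0.45], newtons=20)

```text
clock: 10.32
tool_pos: [567.4, 11.1, 166.2]
eef_rot: [-0.367, -3.119, 0.0]
force: [0.2, -0.2, 0.8]
grip_width: 39.0
finger_force: 0.0
```

Run:
```python
from h import *
s=ctrl.sense();T=pose(s);np.save("T5.npy",T);print(T,s["force"],s["grip_width"],s["joint_positions"],toolshift([569.8,11,80.5]))
cv2.imwrite("pics/w5.png",ctrl.grab_frame("wrist"))
from b import *
img=cv2.imread("pics/w5.png");vs=np.arange(172,206,.25)
for u in(-32,-28,-20,20,28,32):
    m=prof(img,T,-.232,99.5,[u],vs)[:,0];w=vs[m>190];print(u,w.mean() if len(w) else 0,np.ptp(w) if len(w) else 0)
```

```text
[[ -0.97   0.23  -0.   567.37]
 [  0.23   0.97  -0.    11.1 ]
 [  0.    -0.    -1.   166.24]
 [  0.     0.     0.     1.  ]] [ 0.21 -0.25  0.83] 38.9999244138612 [ 0.48  0.27 -0.68  1.71  0.18  1.22  1.09] [-2.44  0.49 85.74]
-32 175.125 6.25
-28 175.625 7.25
-20 178.9388888888889 20.25
20 183.71428571428572 22.25
28 189.5 9.0
32 189.5 9.0
```

View pics/w5.png

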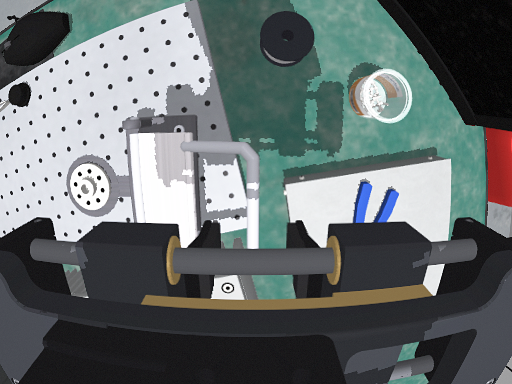

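The bar (column about 252) lies centred between the fingers (215 and 292). Descend and close.

Emit:
arm_command(rotation=[[0, 0, 0], [0, 0, 0], [0, 0, 0], [0, 0, 0], [0, 0, 0], [0, 0, 0], [0, 0, 0], [0, 0, 0], [0, 0, 0], [0, 0, 0], [0, 0, 0], [0, 0, 0]], linear=[[-2, 0, 20], [-2, 0, 40], [-2, 0, 58], [-2, 0, 73], [-2, 0, 82], [-2, 0, 86], [-2, 0, 86], [-2, 0, 86], [-2, 0, 86], [-2, 0, 86], [-2, 0, 86], [-2, 0, 86]], grip=[0.45, 0.45, 0.45, 0.45, 0.45, 0.45, 0.3, 0.2, 0.05, 0, 0, 0], newtons=20)

```text
clock: 11.88
tool_pos: [569.6, 10.1, 80.8]
eef_rot: [0.364, 3.12, -0.002]
force: [-2.2, -5.7, 4.4]
grip_width: 9.2
finger_force: 20.0
```

Run:
```python
import numpy as np
a=1.2-1.18*(1-np.cos(np.linspace(0,np.pi,20)[1:]))/2
print([[0,round(122*(np.sin(x)-np.sin(1.2)),1),round(-122*(np.cos(x)-np.cos(1.2)),1)] for x in a])
```

```text
[[0, np.float64(-0.4), np.float64(-0.9)], [0, np.float64(-1.5), np.float64(-3.6)], [0, np.float64(-3.4), np.float64(-8.0)], [0, np.float64(-6.4), np.float64(-13.8)], [0, np.float64(-10.4), np.float64(-20.7)], [0, np.float64(-15.7), np.float64(-28.5)], [0, np.float64(-22.3), np.float64(-36.6)], [0, np.float64(-30.1), np.float64(-44.7)], [0, np.float64(-39.0), np.float64(-52.3)], [0, np.float64(-48.8), np.float64(-59.1)], [0, np.float64(-59.0), np.float64(-64.8)], [0, np.float64(-69.3), np.float64(-69.4)], [0, np.float64(-79.1), np.float64(-72.8)], [0, np.float64(-88.2), np.float64(-75.1)], [0, np.float64(-96.2), np.float64(-76.5)], [0, np.float64(-102.6), np.float64(-77.3)], [0, np.float64(-107.4), np.float64(-77.6)], [0, np.float64(-110.3), np.float64(-77.7)], [0, np.float64(-111.3), np.float64(-77.8)]]
```

Swing in two halves, checking the force half-way.

Emit:
arm_command(rotation=[[0, 0, 0], [0, 0, 0], [0, 0, 0], [0, 0, 0], [0, 0, 0], [0, 0, 0], [0, 0, 0], [0, 0, 0], [0, 0, 0], [0, 0, 0]], linear=[[0, -0.4, -0.9], [0, -1.5, -3.6], [0, -3.4, -8], [0, -6.4, -13.8], [0, -10.4, -20.7], [0, -15.7, -28.5], [0, -22.3, -36.6], [0, -27, -41.5], [0, -30.1, -44.7], [0, -30.1, -44.7]], grip=[0, 0, 0, 0, 0, 0, 0, 0, 0, 0])

```text
clock: 13.12
tool_pos: [562.8, -17.6, 125.7]
eef_rot: [0.362, 3.12, 0.001]
force: [1.3, 1.1, 0.1]
grip_width: 9.3
finger_force: 20.0
```

Emit:
arm_command(rotation=[[0, 0, 0], [0, 0, 0], [0, 0, 0], [0, 0, 0], [0, 0, 0], [0, 0, 0], [0, 0, 0], [0, 0, 0], [0, 0, 0], [0, 0, 0], [0, 0, 0], [0, 0, 0], [0, 0, 0], [0, 0, 0]], linear=[[0, -4, -3.6], [0, -8.9, -7.6], [0, -18.7, -14.4], [0, -28.9, -20.1], [0, -39.2, -24.7], [0, -49, -28.1], [0, -58.1, -30.4], [0, -66.1, -31.8], [0, -72.5, -32.6], [0, -77.3, -32.9], [0, -80.2, -33], [0, -81.2, -33.1], [0, -81.2, -33.1], [0, -81.2, -33.1]], grip=[0, 0, 0, 0, 0, 0, 0, 0, 0, 0, 0, 0, 0, 0])

```text
clock: 14.88
tool_pos: [543.8, -97.1, 158.1]
eef_rot: [-0.363, -3.12, -0.0]
force: [-3.7, 1.1, 2.6]
grip_width: 9.3
finger_force: 20.0
```

Run:
```python
from b import *
s=ctrl.sense();T=pose(s);np.save("T6.npy",T);print(T[:3,3],s["force"],s["wrist_torque"],s["grip_width"])
t=ctrl.grab_frame("top");w=ctrl.grab_frame("wrist");sc=ctrl.grab_frame("scene")
g=T@np.array([0,0,-18.7,1]);e=np.array([np.cos(-.232),np.sin(-.232)]);ey=np.array([-e[1],e[0]])
print("grasp",g[:3],"uv",(g[:2]-S)@e,(g[:2]-S)@ey)
for n,i in(("t",t),("w",w),("s",sc)): cv2.imwrite(f"pics/{n}6.png",i)
c=cv2.resize(t[120:260,180:400],(396,252),interpolation=cv2.INTER_CUBIC);d=cv2.resize(sc[140:260,150:390],(396,252)) [:, :396]
cv2.imwrite("pics/m6.png",np.vstack([np.hstack([c,d]),cv2.resize(w,(792,594))[100:440]]))
```

```text
[543.81 -97.08 158.14] [-3.69  1.08  2.63] [ 0.53  0.46 -0.07] 9.338606872188363
grasp [543.82 -97.08 176.84] uv -0.45342532976657735 78.10565649238904
```

View pics/m6.png

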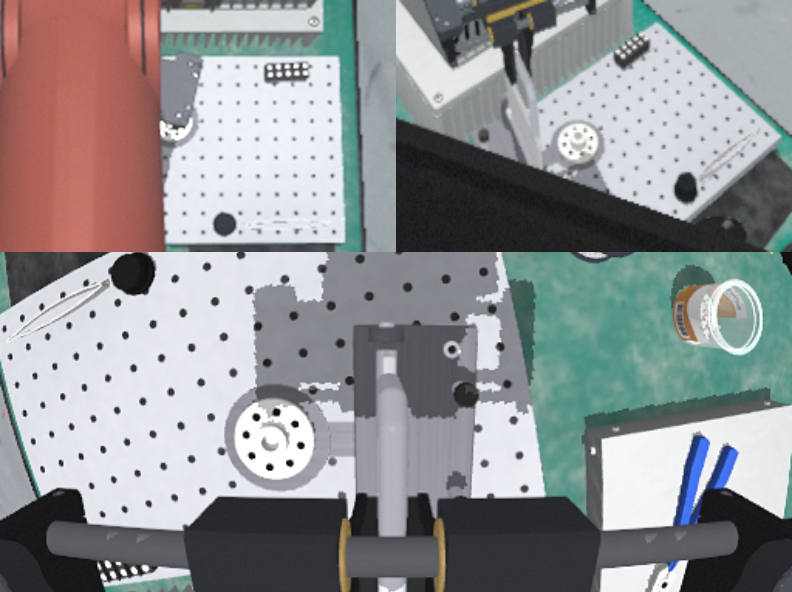

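The flap stands upright in the grip (v = 78 against the hinge's 75–76, so about −0.02 rad). The flange sits centred on its disc, and the bystanders in view (block, knob, tweezers) are undisturbed. I let it settle, then hand in.

Emit:
arm_command(rotation=[[0, 0, 0], [0, 0, 0], [0, 0, 0], [0, 0, 0], [0, 0, 0], [0, 0, 0]], linear=[[0, -1, 0], [0, -1, 0], [0, -1, 0], [0, -1, 0], [0, -1, 0], [0, -1, 0]], grip=[0, 0, 0, 0, 0, 0])

```text
clock: 15.78
tool_pos: [543.6, -98.2, 158.2]
eef_rot: [-0.363, -3.12, -0.0]
force: [-3.9, 2.0, 0.1]
grip_width: 9.3
finger_force: 20.0
```

```bash
python3 -c "
from rig import ctrl
s=ctrl.sense();print(s['tool_pos'],s['force'],s['finger_force'],s['joint_velocities'])
print(ctrl.finish_job())"
```

```text
[543.5747936  -98.19812268 158.18847697] [-3.90352291  2.03084041  0.07974137] 20.002317130565643 [-0.00148859 -0.00062184 -0.0001206   0.00068916  0.00078537 -0.00159158
  0.00065495]
the job is handed in; nothing more can be done
None
```

I handed the job in at about 16 s (no verdict was returned): the flange lies on the seat disc, centres about 0.5 mm apart, and the flap is held still by its bail at 20 N, about 0.02 rad short of upright by my measurement.

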